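# Shake the small dropper bottle on the touch mixer

## Robot

A 7-joint arm with a two-finger parallel gripper is mounted at the origin on a cart in front of the work surface, level with it; the furniture and walls round the work are solid. World frame = base frame: x ahead of the robot, y to its left, z up, the work surface at z = 0. Lengths are in m, angles in rad, forces in N, time in s.
With the tool pointing down it reaches from about 0.4 to 0.85 m from the base axis. Payload 4.5 kg.
Tool frame: the origin (TCP) lies midway between the tips of the shut fingers; the grasp point (between the pads) lies 19 mm behind it; z points along the fingers, y is the line along which they close (so a half turn about z gives the same grasp; the last joint's range is limited). The gripper opens to 88 mm and grips with 3 to 60 N. Pads are 18 mm wide; open, the fingers measure 123 mm over their backs; the gripper's body (75 mm by 187 mm) begins 45 mm behind the grasp point.
Start: joints at [1.361, 0.689, -0.195, 1.565, 0.157, 0.902, -0.215], TCP at [0.151, -0.607, 0.239] pointing down, gripper open.
Joint ranges: [-3.01, 3.01], [-0.46, 2.08], [-1.47, 1.51], [0.13, 2.56], [-1, 4.14], [0.04, 2.09], [-2.66, 2.66]. Speed limits (rad/s): [2.57, 2.57, 3.14, 3.14, 3.14, 3.14, 3.14].

## Interface

Orientations are given as a unit quaternion [w, x, y, z].
In Python, from bench import * gives the robot as it stands.
- The arm moves only by the tool move_arm, never from a script. Its argument "plan" is text: rows parted by semicolons, each of 4 numbers parted by spaces: the shift along the tool's x, y, z in units of 0.1 m (1.0 is 0.1 m), then the turn about the tool's z in units of 0.1 rad (1.0 is 0.1 rad). In form: dx dy dz turn; .... A call has 1 to 20 rows; each row shifts and turns the commanded pose from where the row before left it, along the tool's axes as they then stand; what a row does not reach is not made up. A row lasts 1/10 s, in which the tool goes at most 50 mm and 8.59 degrees, less where a joint would pass 70% of its speed; a pose out of reach is approached as far as the arm can. A call with a number of a shift or a turn outside -1 to 1 is refused whole. A call with a gripper value outside its range is refused whole. "claw" is the closure, from -1 (fully open) to 1 (shut), so that 0 is half open, set as the call begins (left out, the last holds). The fingers move at their own pace and stop on an object; "newtons" is the grip in N (left out, the last holds). Time passes only in rows, so rows that do not move let the fingers close. It gives the time, the measured TCP pose, the force, the opening and the grip force at its end, in the units of the state.
- get_state(): the state, without advancing time (a new reading comes with each control period).
- read_camera(name): name is "side" or "top"; returns the picture (420x560x3 uint8, blue, green, red); there is no depth.
- camera_params(name): a dict with "fov_y" (degrees; the focal length in pixels is half the picture's height over the tangent of half this angle, whatever the lens; pixels are square), "cx", "cy" (the principal point, pixels), "cam_to_world" (4x4, takes a point from camera to world coordinates). Camera axes: x right, y up, looking along -z (the intrinsics and any distortion apply to the point x, -y, -z); pixel columns grow to the right and rows downward; lengths in m; the calibration is good to about 2 mm. A picture is of the moment at which its call begins. camera_params takes no time and is no camera call.
- sign_off(): hands the job in; it is judged then, once.
Trained networks look in the newest picture that a camera, given by its name, has taken for a name from the list of things; names that differ only in an ending like _2 or _b are one class to them, and where a whole thing is asked for, a point or a joint stands for the part that bears it (a point fixed in the world has none). Each returns a list of dicts, best first, with "confidence" (0 to 1); they miss things now and then, are a little off and sometimes report something else, mostly with a low value. They report only what shows in the picture. A call takes as long as a camera call.
- look_for(camera, target): "centre" ([row, column] in pixels, amid what is visible of it).
- mark_of(camera, target): "centre" ([row, column] in pixels: a listed point, or the origin of a listed thing).
The state is a dict: "time_s": time; "joint_pos": joint angles; "joint_velocities": joint speeds; "effort": joint torques, N m; "tcp_pos": TCP position; "orientation": TCP orientation; "contact_force": force on the tool from outside, world axes, zero at the start; "ft_torque": the same for the moment, N m; "gripper_width": opening from 0.0 (shut) to 1.0 (fully open); "gripper_force": force on a finger pad.
Only numpy, scipy, OpenCV 4.12 (cv2) and the standard library are available. Lean on these libraries where they do the work, as an engineer would, in place of code of your own. Each camera call takes 0.05 s, during which the arm holds its last target. There are 200 camera calls.

## Task

Take the small dropper bottle, the smallest of the three nozzle bottles standing on the bench, and press its base down on the round sprung pad of the touch mixer until the pad is fully down; keep it pressed there for two seconds. Then stand the bottle upright on the cork mat and let go of it; set it down, do not drop it.

Things in the scene. Friction and masses are not known exactly. Their poses are not given: they have to be found in the camera images.
- dropper: Small white dropper bottle: round body 32 mm in diameter, 58 mm high, above it a narrow nozzle to 84 mm total height; about 60 g. Stands upright. Origin at the centre of its underside, z up. Two bystanders are bottles of similar form, but 56 and 67 mm thick and about 165 mm high; they stand 13 cm or more away (centre to centre, nearest ahead, behind or left).
- pad_top (a point): Centre of the top of the mixer's flat round black rubber pad, 70 mm in diameter; moves with the pad; z up. 86 mm above the bench when up, 74 mm when fully pressed, then almost level with the black collar (90 mm across, 72 mm high) round it. The mixer is a grey box 130 x 120 mm, 62 mm high, fixed to the bench, with dial and switch on its front.
- mixer_pad (a joint): How far the pad is pressed down, in m: 0 = up, 0.012 = fully down at its hard stop. A spring pushes it up again: pressing takes about 2 N at the start and 7 N at the full stroke. It counts as fully down from 0.010.
- mat: Flat square cork mat 120 x 120 mm, 5 mm thick, fixed on the bench. Origin at the centre of its underside, x and y along its edges, its top 5 mm above the origin. (Round the work: a wooden drawer chest 0.32 m high stands on the left of the bench, y above 0.38 and x above 0.46, and a shelf unit along the back, x above 0.70; keep the arm clear of both.)

How it is judged:
On the way:
1. The bottle stands upright on the pad (within 20 mm of its centre, 10 degrees of upright) with the pad fully down (10 mm or more), for 1.5 s (value of joint mixer_pad above 0.01 m and horizontal distance between dropper and pad_top below 0.02 m and z of dropper in the frame of pad_top between -0.006 and 0.006 m and angle between dropper's own z axis and vertical below 0.175 rad), for 1.5 s.
At the end, for the whole second after the job is handed in: The dropper bottle stands upright (within 10 degrees), released and at rest on the cork mat, its centre within 55 mm of the mat's centre along each edge direction (x of dropper in the frame of mat between -0.055 and 0.055 m and y of dropper in the frame of mat between -0.055 and 0.055 m and z of dropper in the frame of mat between 0.001 and 0.01 m and angle between dropper's own z axis and vertical below 0.175 rad and linear speed of dropper below 0.02 m/s); the robot touches nothing.
It fails at once if The bottle is dropped: it falls freely from more than about 2 cm (contact force between dropper and anything else below 0.02 N and linear speed of dropper above 0.65 m/s).
It also fails if it takes over 64 s, if anything falls off the work surface, if the arm or the gripper's body presses on something with over 40 N, if the wrist force passes 120 N, or if a joint passes its speed limit or range.

## Working session

There is one attempt and no reset: what is moved stays moved. The work goes in short steps, Python scripts to look and compute and a tool call to move; the robot and the scene stay as the last step left them, time stands still between calls to the robot, and variables do not carry over. Pictures are saved under pics/ and viewed, at most 10 in all, crops included, and the job is handed in when it is done.

Besides the shell and the picture viewer there is one more tool, called after "Emit:" by a JSON object that holds its "api" and its "payload", one argument or row to a line. move_arm: Moves the arm, as the interface text tells. Shifts and turns lie within -1 to 1; 1 stands for 0.1 m of shift or 0.1 rad of turn. Its arguments: {"type":"object","properties":{"plan":{"type":"string"},"claw":{"type":"number"},"newtons":{"type":"number"}},"required":["plan"]}

```bash
mkdir -p pics
cat > h.py <<'E'
from bench import *
import numpy as np, cv2
def ray(cam,rc):
    p=camera_params(cam);f=210/np.tan(np.radians(p["fov_y"])/2)
    M=np.array(p["cam_to_world"]);d=np.array([(rc[1]-p["cx"])/f,-(rc[0]-p["cy"])/f,-1])
    return M[:3,3],M[:3,:3]@d
def at(cam,rc,z):
    o,d=ray(cam,rc);return o+d*(z-o[2])/d[2]
E
python3 - <<'E'
from h import *
for c in("side","top"):
    p=camera_params(c);print({k:(np.round(v,3).tolist() if k=="cam_to_world" else v) for k,v in p.items()})
    cv2.imwrite(f"pics/{c}0.png",read_camera(c))
    for t,z in(("dropper",0),("pad_top",.086),("mat",0)):
        for r in mark_of(c,t)[:3]: print(c,t,np.round(r["centre"],1),round(r["confidence"],2),at(c,r["centre"],z).round(4))
print(get_state())
E
```

```text
{'fov_y': 53.14655466296045, 'cx': 280.88294484240834, 'cy': 213.13008586901046, 'cam_to_world': [[0.89, 0.256, -0.378, 0.222], [-0.457, 0.491, -0.742, -0.665], [-0.004, 0.832, 0.554, 0.549], [0.0, 0.0, 0.0, 1.0]]}
side dropper [199.8 268.3] 0.77 [0.5961 0.1376 0.    ]
side pad_top [210.  276.4] 0.9 [ 0.535  -0.0308  0.086 ]
side mat [303.6 333.3] 0.64 [ 0.5463 -0.2321  0.    ]
{'fov_y': 48.219334440625225, 'cx': 276.51117827225556, 'cy': 204.0701625756258, 'cam_to_world': [[0.028, 0.981, -0.194, 0.339], [-0.999, 0.034, 0.026, -0.024], [0.032, 0.193, 0.981, 1.11], [0.0, 0.0, 0.0, 1.0]]}
top dropper [186.  197.4] 0.51 [0.5962 0.1395 0.    ]
top pad_top [209.1 267.5] 0.57 [ 0.5292 -0.031   0.086 ]
top mat [210.8 351.5] 0.78 [ 0.548  -0.2346  0.    ]
{'time_s': 0.4, 'joint_pos': array([ 1.36084126,  0.68923738, -0.19461642,  1.56544098,  0.15731612,
        0.90249908, -0.21511391]), 'joint_velocities': array([ 0.00024014, -0.00293311, -0.00175503, -0.00114149,  0.00046701,
        0.00036965,  0.00066922]), 'effort': array([ 1.64080448e-03, -5.26966560e+01, -1.26467351e+00, -1.53501016e+01,
       -5.19866345e-02,  1.62957873e-03,  4.15134662e-05]), 'tcp_pos': array([ 0.15085265, -0.6064525 ,  0.23861965]), 'orientation': array([-9.74856007e-05,  9.92579172e-01,  1.21600068e-01, -1.28661590e-05]), 'contact_force': array([-0.49522873,  0.37208005, -0.1283904 ]), 'ft_torque': array([ 0.02820429,  0.06164237, -0.01452703]), 'gripper_force': 0.0, 'gripper_width': 0.9957747876158073}
```

```bash
python3 -c "
import cv2,numpy as np
a=cv2.imread('pics/side0.png');b=cv2.imread('pics/top0.png')
cv2.imwrite('pics/both.png',cv2.resize(np.hstack([a,b]),(800,300),interpolation=cv2.INTER_AREA))"
```

```text
(no output)
```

View pics/top0.png

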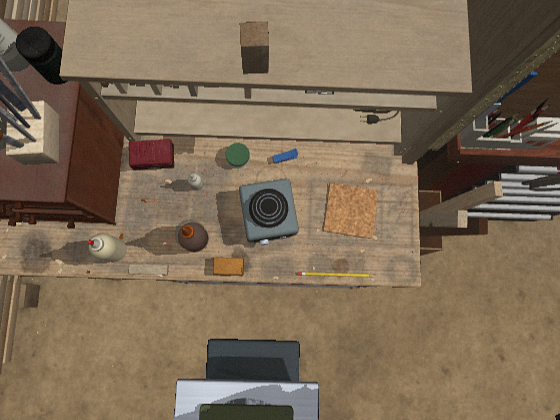

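View pics/side0.png

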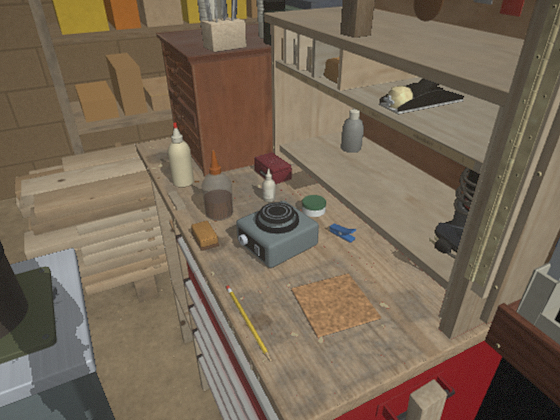

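The top view shows the dropper at about (col 196, row 182), the brown bottle at (192, 236), the pad at (268, 208) and the mat at (351, 210). The side view agrees: dropper (268, 187), pad (278, 215), mat (335, 304). The path is clear if I stay above the bottles.

Emit:
{"api": "move_arm", "payload": {
  "plan": "0 0 -0.15 0.61;0 0 -0.15 0.61;0 0 -0.15 0.61;0 0 -0.15 0.61;0.2 -0.3 0 0;0.2 -0.3 0 0;0.2 -0.3 0 0;0.2 -0.3 0 0;0.2 -0.3 0 0;0.2 -0.3 0 0;0.2 -0.3 0 0;0.2 -0.3 0 0;0.2 -0.3 0 0;0.2 -0.3 0 0;0.2 -0.3 0 0;0.2 -0.3 0 0;0 0 0 0;0 0 0 0",
  "claw": -1,
  "newtons": 30
}}

```text
time_s: 2.2
tcp_pos: [0.3913, -0.2461, 0.2988]
orientation: [0.0, 1.0, 0.001, 0.0]
contact_force: [-0.5, 0.4, 0.1]
gripper_width: 1.003
gripper_force: 0.0
```

Emit:
{"api": "move_arm", "payload": {
  "plan": "0.17 -0.32 0 0;0.17 -0.32 0 0;0.17 -0.32 0 0;0.17 -0.32 0 0;0.17 -0.32 0 0;0.17 -0.32 0 0;0.17 -0.32 0 0;0.17 -0.32 0 0;0.17 -0.32 0 0;0.17 -0.32 0 0;0.17 -0.32 0 0;0.17 -0.32 0 0;0 0 0.2 0;0 0 0.2 0;0 0 0.2 0;0 0 0.2 0;0 0 0 0;0 0 0 0;0 0 0 0"
}}

```text
time_s: 4.1
tcp_pos: [0.596, 0.1368, 0.2199]
orientation: [-0.0, 1.0, -0.001, 0.001]
contact_force: [0.4, 1.3, 1.0]
gripper_width: 1.003
gripper_force: 0.0
```

Run:
```python
from h import *
print(get_state()["tcp_pos"])
for c in("side","top"):
    im=read_camera(c)
    for t,z in(("dropper",0),("pad_top",.086),("mat",0)):
        for r in mark_of(c,t)[:1]: print(c,t,np.round(r["centre"],1),round(r["confidence"],2),at(c,r["centre"],z).round(4))
    if c=="side": cv2.imwrite("pics/s1.png",cv2.resize(im[100:280,170:410],(800,600)))
```

```text
[0.59600269 0.13675246 0.21988258]
side pad_top [206.1 277.7] 0.94 [ 0.5439 -0.019   0.086 ]
side mat [302.1 333.6] 0.65 [ 0.5488 -0.2292  0.    ]
top dropper [212.9 349.8] 0.17 [ 0.5427 -0.2305  0.    ]
top pad_top [207.8 269.2] 0.84 [ 0.5323 -0.0346  0.086 ]
top mat [210.9 348.1] 0.68 [ 0.5475 -0.2264  0.    ]
```

View pics/s1.png

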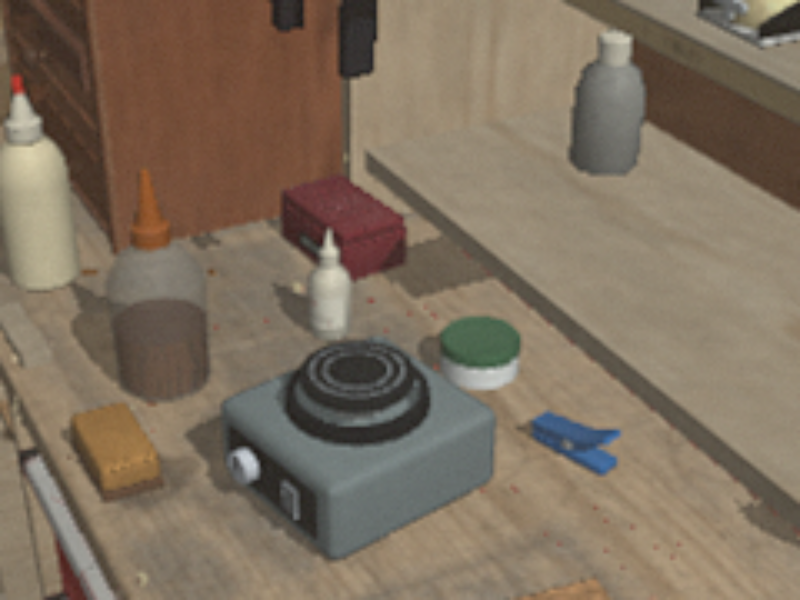

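The side crop shows the dropper upright below the open gripper, with its base at about (330, 330), which is roughly (col 269, row 199) in the full picture. The pad centre is at (358, 370), which is (277, 211). The fingers have room to come down.

Emit:
{"api": "move_arm", "payload": {
  "plan": "0.01 -0.03 0.2 0;0 0 0.2 0;0 0 0.2 0;0 0 0.2 0;0 0 0.2 0;0 0 0.2 0;0 0 0.2 0;0 0 0.2 0;0 0 0.15 0;0 0 0.1 0;0 0 0.08 0;0 0 0 0;0 0 0 0;0 0 0 0"
}}

```text
time_s: 5.9
tcp_pos: [0.5967, 0.1405, 0.0265]
orientation: [-0.0, 1.0, -0.0, 0.001]
contact_force: [0.1, -0.6, -0.3]
gripper_width: 0.997
gripper_force: 0.0
```

Run:
```python
from h import *
print(get_state()["tcp_pos"],get_state()["contact_force"])
a=read_camera("side")[120:240,200:360];b=read_camera("top")[130:250,120:280]
cv2.imwrite("pics/s2.png",np.hstack([cv2.resize(a,(400,300)),cv2.resize(b,(400,300))]))
```

```text
[0.59667004 0.14052934 0.02650117] [ 0.0778695  -0.63597592 -0.25512392]
```

View pics/s2.png

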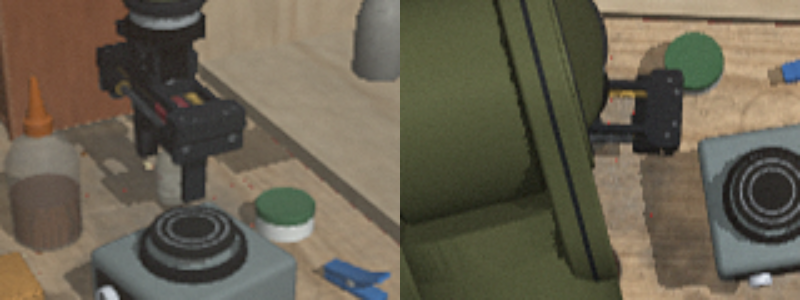

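The side half shows the bottle at about (170, 175), between the finger gap and the near finger at (193, 175). Nothing is touching yet, so I'll close.

Emit:
{"api": "move_arm", "payload": {
  "plan": "0 0 0 0;0 0 0 0;0 0 0 0;0 0 0 0;0 0 0 0;0 0 0 0;0 0 0 0;0 0 0 0;0 0 0 0;0 0 0 0;0 0 0 0;0 0 0 0",
  "claw": 1,
  "newtons": 30
}}

```text
time_s: 7.2
tcp_pos: [0.596, 0.1404, 0.0257]
orientation: [0.0, 1.0, -0.0, 0.0]
contact_force: [1.1, 0.7, -0.2]
gripper_width: 0.338
gripper_force: 30.0
```

Emit:
{"api": "move_arm", "payload": {
  "plan": "0 0 -0.05 0;0 0 -0.1 0;0 0 -0.15 0;0 0 -0.2 0;0 0 -0.2 0;0 0 -0.2 0;0 0 -0.2 0;0 0 -0.2 0;0 0 0 0;0 0 0 0;0 0 0 0"
}}

```text
time_s: 8.3
tcp_pos: [0.5953, 0.1401, 0.155]
orientation: [0.0, 1.0, -0.0, -0.001]
contact_force: [-1.3, -0.2, -0.9]
gripper_width: 0.339
gripper_force: 30.0
```

Run:
```python
from h import *
print(get_state()["tcp_pos"],get_state()["gripper_width"]*88)
for c in("side","top"):
    im=read_camera(c)
    if c=="side": cv2.imwrite("pics/s3.png",cv2.resize(im[100:250,170:370],(800,600)))
    for t,z in(("dropper",.13),("pad_top",.086),):
        for r in mark_of(c,t)[:1]: print(c,t,np.round(r["centre"],1),round(r["confidence"],2),at(c,r["centre"],z).round(4))
```

```text
[0.59529177 0.14009614 0.15499707] 29.816090605906258
side dropper [150.9 266.5] 0.73 [0.5972 0.1432 0.13  ]
side pad_top [209.3 278.1] 0.76 [ 0.5392 -0.03    0.086 ]
top pad_top [206.9 268.3] 0.86 [ 0.5343 -0.0326  0.086 ]
```

View pics/s3.png

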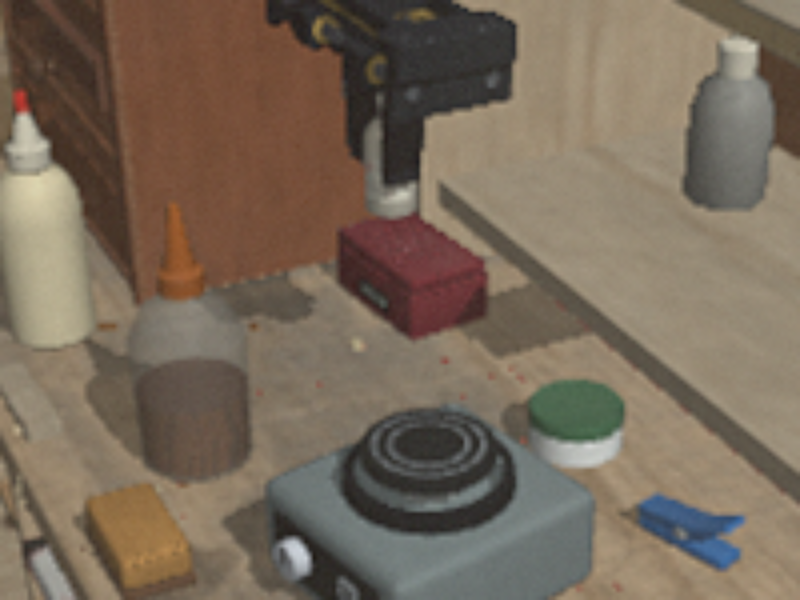

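The side crop shows the bottle held upright with its base at about (392, 210), clear of everything. The pad centre is at (432, 445). Next I'll carry it over the pad.

Emit:
{"api": "move_arm", "payload": {
  "plan": "-0.03 0.08 0 0;-0.06 0.17 0 0;-0.06 0.17 0 0;-0.06 0.17 0 0;-0.06 0.17 0 0;-0.06 0.17 0 0;-0.06 0.17 0 0;-0.06 0.17 0 0;-0.06 0.17 0 0;-0.06 0.17 0 0;-0.06 0.17 0 0;-0.03 0.1 0 0;0 0 0 0;0 0 0.1 0;0 0 0.1 0;0 0 0.1 0;0 0 0.07 0;0 0 0 0;0 0 0 0;0 0 0 0"
}}

```text
time_s: 10.6
tcp_pos: [0.5303, -0.0475, 0.119]
orientation: [0.0, 1.0, -0.0, 0.0]
contact_force: [0.3, -0.2, -0.4]
gripper_width: 0.338
gripper_force: 30.0
```

Run:
```python
from h import *
print(get_state()["tcp_pos"],get_state()["gripper_width"]*88)
for c in("side","top"):
    im=read_camera(c)
    if c=="side": cv2.imwrite("pics/s4.png",cv2.resize(im[130:250,200:360],(800,600)))
    for t,z in(("dropper",.092),("pad_top",.086),("mat",0)):
        for r in mark_of(c,t)[:1]: print(c,t,np.round(r["centre"],1),round(r["confidence"],2),at(c,r["centre"],z).round(4))
```

```text
[ 0.53027626 -0.047545    0.11895419] 29.787470133191317
side dropper [209.5 280.1] 0.77 [ 0.5383 -0.0408  0.092 ]
side pad_top [208.8 274.2] 0.89 [ 0.533  -0.0247  0.086 ]
side mat [301.6 333.3] 0.76 [ 0.549 -0.228  0.   ]
```

View pics/s4.png

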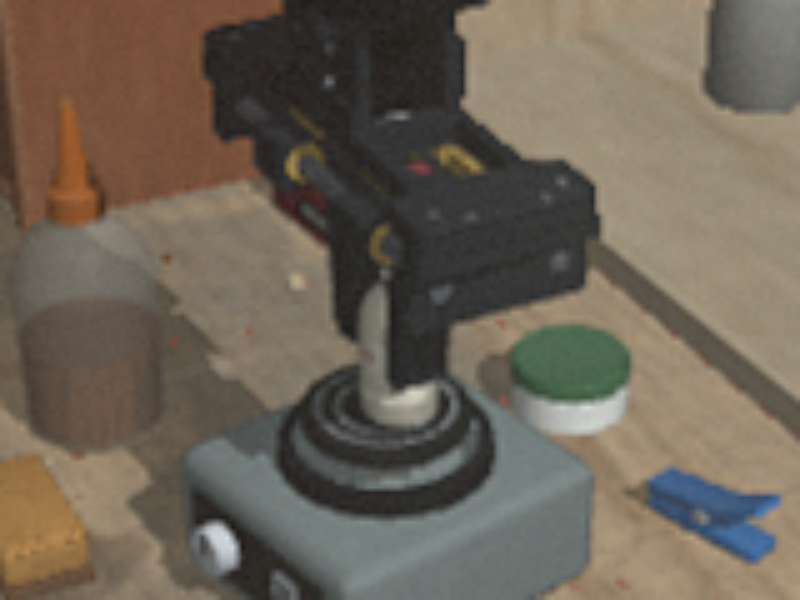

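The side crop shows the bottle upright just above the pad. Its base is at (400, 410), about 15 mm to the right of the pad centre at about (378, 408), because I overshot in y. I'll correct that and start pressing.

Emit:
{"api": "move_arm", "payload": {
  "plan": "0.01 -0.05 0 0;0.01 -0.05 0 0;0 -0.05 0 0;0 0 0.04 0;0 0 0.04 0;0 0 0.03 0;0 0 0.03 0;0 0 0.03 0;0 0 0.02 0;0 0 0 0;0 0 0 0;0 0 0 0"
}}

```text
time_s: 12.2
tcp_pos: [0.5322, -0.0323, 0.0999]
orientation: [-0.0, 1.0, 0.0, 0.0]
contact_force: [-0.7, 1.4, 5.1]
gripper_width: 0.336
gripper_force: 30.0
```

Emit:
{"api": "move_arm", "payload": {
  "plan": "0 0 0.02 0;0 0 0.01 0;0 0 0 0;0 0 0 0;0 0 0 0"
}}

```text
time_s: 12.7
tcp_pos: [0.5326, -0.0322, 0.0991]
orientation: [0.0, 1.0, 0.0, 0.001]
contact_force: [-4.6, 2.7, 25.8]
gripper_width: 0.339
gripper_force: 30.0
```

Emit:
{"api": "move_arm", "payload": {
  "plan": "0 0 -0.01 0;0 0 0 0;0 0 0 0;0 0 0 0;0 0 0 0"
}}

```text
time_s: 13.2
tcp_pos: [0.5325, -0.0322, 0.0993]
orientation: [-0.0, 1.0, 0.0, 0.001]
contact_force: [-2.3, 2.7, 17.6]
gripper_width: 0.34
gripper_force: 30.0
```

Run:
```python
from h import *
s=get_state();print(s["tcp_pos"],s["contact_force"])
for c in("side",):
    im=read_camera(c)
    cv2.imwrite("pics/s5.png",cv2.resize(im[160:250,220:340],(800,600)))
    for t,z in(("dropper",.074),("pad_top",.074),("mat",0)):
        for r in mark_of(c,t)[:1]: print(c,t,np.round(r["centre"],1),round(r["confidence"],2),at(c,r["centre"],z).round(4))
```

```text
[ 0.53245483 -0.03216439  0.09926104] [-2.28148301  2.65866067 17.63810977]
side dropper [214.6 278.8] 0.76 [ 0.5398 -0.0318  0.074 ]
side pad_top [214.6 277.3] 0.86 [ 0.537  -0.0304  0.074 ]
side mat [302.1 331.1] 0.76 [ 0.5449 -0.2272  0.    ]
```

View pics/s5.png

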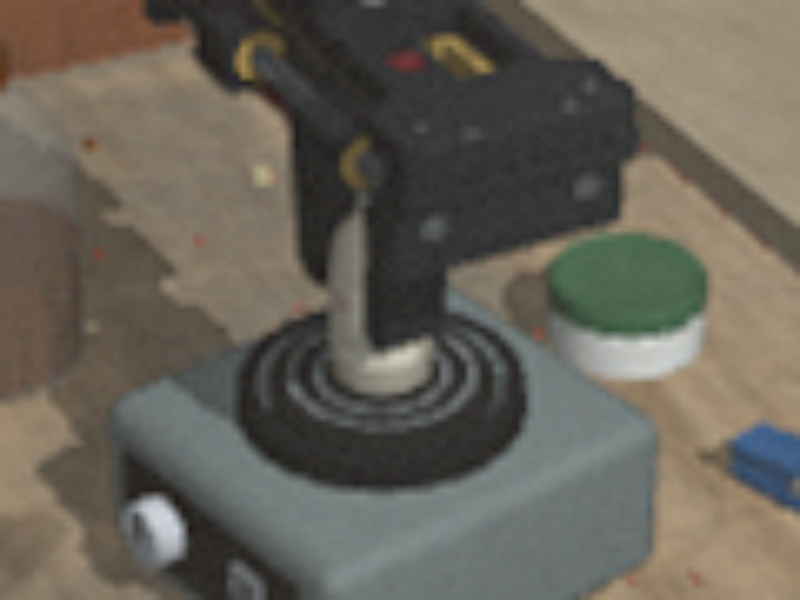

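The crop shows the pad level with its collar and the bottle upright at its centre, about (382, 380). I'll hold it there.

Emit:
{"api": "move_arm", "payload": {
  "plan": "0 0 0 0;0 0 0 0;0 0 0 0;0 0 0 0;0 0 0 0;0 0 0 0;0 0 0 0;0 0 0 0;0 0 0 0;0 0 0 0;0 0 0 0;0 0 0 0;0 0 0 0;0 0 0 0;0 0 0 0;0 0 0 0;0 0 0 0;0 0 0 0;0 0 0 0;0 0 0 0"
}}

```text
time_s: 15.4
tcp_pos: [0.5325, -0.0322, 0.0993]
orientation: [-0.0, 1.0, 0.0, 0.001]
contact_force: [-3.2, 2.6, 15.8]
gripper_width: 0.338
gripper_force: 30.0
```

Emit:
{"api": "move_arm", "payload": {
  "plan": "0 0 -0.05 0;0 0 -0.1 0;0 0 -0.15 0;0 0 -0.15 0;0 0 -0.15 0;0.01 0.1 0 0;0.01 0.19 0 0;0.01 0.19 0 0;0.01 0.19 0 0;0.01 0.19 0 0;0.01 0.19 0 0;0.01 0.19 0 0;0.01 0.19 0 0;0.01 0.19 0 0;0.01 0.19 0 0;0.01 0.19 0 0;0 0 0 0;0 0 0 0;0 0 0 0"
}}

```text
time_s: 17.3
tcp_pos: [0.5427, -0.2312, 0.1573]
orientation: [-0.001, 1.0, 0.001, -0.0]
contact_force: [0.3, 0.2, -0.1]
gripper_width: 0.333
gripper_force: 30.0
```

Emit:
{"api": "move_arm", "payload": {
  "plan": "0 0 0.1 0;0 0 0.2 0;0 0 0.2 0;0 0 0.2 0;0 0 0.2 0;0 0 0.15 0;0 0 0.1 0;0 0 0.05 0;0 0 0 0;0 0 0 0;0 0 0.02 0;0 0 0.02 0;0 0 0.01 0;0 0 0 0;0 0 0 0;0 0 0 0"
}}

```text
time_s: 18.9
tcp_pos: [0.543, -0.2326, 0.0328]
orientation: [0.0, 1.0, -0.0, 0.0]
contact_force: [0.2, -1.3, -0.9]
gripper_width: 0.339
gripper_force: 30.0
```

Emit:
{"api": "move_arm", "payload": {
  "plan": "0 0 0.01 0;0 0 0.01 0;0 0 0 0;0 0 0 0;0 0 0 0"
}}

```text
time_s: 19.4
tcp_pos: [0.543, -0.2326, 0.0307]
orientation: [0.0, 1.0, -0.0, 0.0]
contact_force: [-0.2, 0.1, -0.4]
gripper_width: 0.336
gripper_force: 30.0
```

Emit:
{"api": "move_arm", "payload": {
  "plan": "0 0 0.01 0;0 0 0 0;0 0 0 0;0 0 0 0"
}}

```text
time_s: 19.8
tcp_pos: [0.5432, -0.2326, 0.0305]
orientation: [0.0, 1.0, -0.0, 0.0]
contact_force: [-1.2, 1.4, 5.6]
gripper_width: 0.343
gripper_force: 30.0
```

Contact with the mat, so I'll release and lift straight up.

Emit:
{"api": "move_arm", "payload": {
  "plan": "0 0 0 0;0 0 0 0;0 0 0 0;0 0 0 0;0 0 0 0;0 0 0 0;0 0 0 0;0 0 0 0;0 0 0 0;0 0 0 0",
  "claw": -1
}}

```text
time_s: 20.8
tcp_pos: [0.543, -0.2327, 0.0297]
orientation: [0.0, 1.0, -0.0, 0.0]
contact_force: [0.3, 0.4, -0.1]
gripper_width: 0.996
gripper_force: 0.0
```

Emit:
{"api": "move_arm", "payload": {
  "plan": "0 0 -0.05 0;0 0 -0.1 0;0 0 -0.2 0;0 0 -0.2 0;0 0 -0.2 0;0 0 -0.2 0;0 0 -0.2 0;0 0 -0.2 0;0 0 -0.2 0;0 0 0 0;0 0 0 0;0 0 0 0"
}}

```text
time_s: 22.0
tcp_pos: [0.5422, -0.2324, 0.184]
orientation: [-0.0, 1.0, -0.0, -0.001]
contact_force: [-0.1, 0.1, -0.7]
gripper_width: 1.006
gripper_force: 0.0
```

Run:
```python
from h import *
s=get_state();print(s["tcp_pos"],s["gripper_width"],s["contact_force"])
im=read_camera("side")
cv2.imwrite("pics/s6.png",cv2.resize(im[220:355,260:440],(800,600)))
for t,z in(("dropper",.005),("mat",0)):
    for r in mark_of("side",t)[:1]: print(t,np.round(r["centre"],1),round(r["confidence"],2),at("side",r["centre"],z).round(4))
```

```text
[ 0.54218152 -0.2324342   0.18396063] 1.0058390978355616 [-0.09652386  0.05267154 -0.69773896]
dropper [298.5 330.6] 0.74 [ 0.5459 -0.2233  0.005 ]
mat [302.1 333.2] 0.71 [ 0.5482 -0.2289  0.    ]
```

View pics/s6.png

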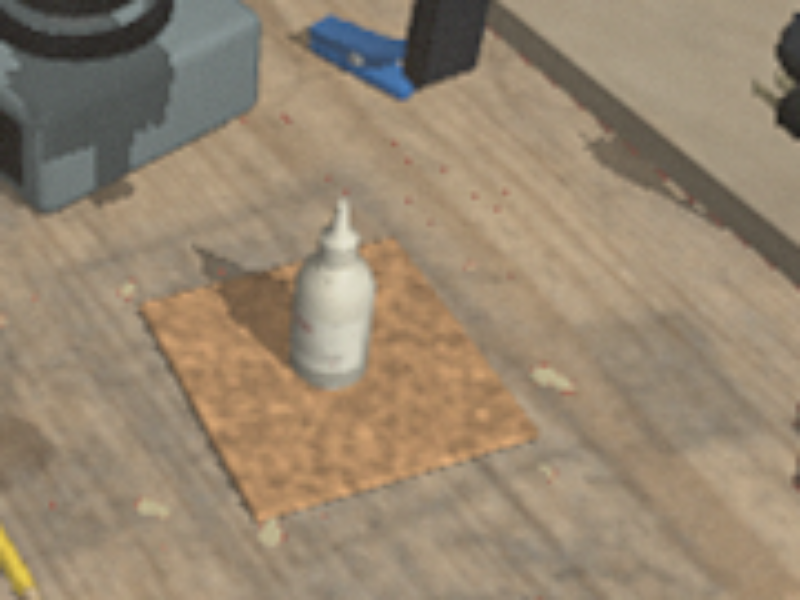

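The crop shows the bottle upright near the middle of the mat, base at about (330, 372), with the gripper well clear.

```bash
python3 -c "
from bench import *
print(sign_off())"
```

```text
the job is handed in; nothing more can be done
None
```

The job is handed in at about 22 s of the 64 s; no verdict came back. The dropper bottle held the pad down for over two seconds and now stands upright and released near the middle of the cork mat.

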